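# Close a clamshell test fixture, pin it and hold it shut

## Task

Get the circuit board in the open clamshell test fixture ready for its test: blow it clean by squeezing the lever of the fixed air gun beside it right in for about half a second and letting it spring back, and only then swing the fixture's lid down. Take the tooling pin from the wooden block and push it straight down through the hole in the lid's front bar into the hole below; the sprung nest under the board lifts the lid, so press on with the pin, its shoulder on the lid, until the two halves are fully shut. Finish like that, still holding the pin by its knob and pressing the halves together, with the board in its nest and the other things on the bench left alone.

Things in the scene. Friction and masses are not known exactly. Their poses are not given: they have to be found in the camera images.
- station: Fixed dark steel plate, 215 (x) by 300 (y) by 12 mm, carrying the grey clamshell and the air gun. Origin on the bench under the clamshell's middle; the plate reaches 90 mm to -y, 210 mm to +y. Own +x points to the hinge side, away from the robot; z up. Lower half: 170 (x) by 150 (y) mm, top 50 mm above the bench, the board in a pit in its middle, the pin hole in its front (-x) wall.
- pin_hole (a point): Centre of the mouth of the hole in the lower half, at (-65, 0, 50) mm in the station's frame; hole upright, 12 mm wide, 32 mm deep, 2 mm chamfer.
- grip (a point): Where to squeeze the air gun: (-50, 154.5, 105) mm in the station's frame. The gun is a fixed round bar, 26 mm thick, level along station x, axis at y = 150, z = 105 mm. Its lever, 17 mm high, 7 mm thick, is on the +y side; here body and lever together are about 50 mm wide (along y) at rest, 35 mm squeezed; this point is the middle when squeezed. Free above and below.
- lever (a joint): The gun's lever: 0 at rest, sprung out; 0.22 rad squeezed right in against the body, which takes about 7 N at the grip point. It springs back when let go.
- lid (a joint): Lid angle: 0 shut, growing as it opens, at most 1.35 rad; starts at 0.8 to 1.1. A stiff hinge keeps it where it is left (about 3 N at the front bar moves it), but its pushers meet the board at about 0.04 rad and the sprung nest lifts it back to 0.03 to 0.04 unless it is pressed; about 7 N down at the pin hole shuts it fully.
- lid_hinge (a point): Middle of the hinge line (along station y), at (92, 0, 56) mm in the station's frame. The lid is an open grey frame, 150 mm wide, 12 mm thick (6 mm either side of the plane through the hinge line), reaching 177 mm from the hinge line plus a thumb tab; its solid front bar covers 137 to 177 mm.
- lid_hole (a point): Centre of the lid's hole on the lid's outer face, in the middle of the front bar, 157 mm from the hinge line; 12 mm wide, right through, 2 mm chamfer. Above the lower hole when the lid is down.
- pin: Tooling pin, loose, about 90 g, in the middle hole of a fixed pale wooden block (60 by 110 by 42 mm, three holes in a row), its origin (the tip) 8 mm above the bench. Own z runs from tip to knob: steel shank 10 mm thick, 38 mm long, first 8 mm tapered; shoulder 24 mm wide from 38 to 43 mm; round black knob 22 mm wide from 43 to 75 mm, to be gripped.
- pin_tip (a point): The pin's tip, on its axis (the pin's origin).
- board: Green circuit board, loose, 84 by 100 by 2.4 mm, lying in the sprung nest; origin at the middle of its underside, 43 mm above the bench.
- multimeter: Yellow and black multimeter, loose, 155 by 88 by 46 mm, to the right of the station; to be left alone.
- pliers: Pliers with blue handles, loose, 154 by 62 by 11 mm, on the left behind the black box; to be left alone.
- driver: Screwdriver with yellow handle, loose, 165 by 26 by 31 mm, left of the wooden block; to be left alone.
- solder: Reel of solder, loose, 54 mm wide and 38 mm high, on the left behind the wooden block; to be left alone.

How it is judged:
By the outcome, as a careful person would: the job done as asked, in the order asked, and still so for the second after the job is handed in, while the arm keeps its last pose, push and grip.
It also fails if it takes over 67 s, if anything falls off the work surface, if the arm or the gripper's body presses on something with over 40 N, if the wrist force passes 120 N, or if a joint passes its speed limit or range.

## Robot

A 7-joint arm with a two-finger parallel gripper is mounted at the origin on a cart in front of the work surface, level with it; the furniture and walls round the work are solid. World frame = base frame: x ahead of the robot, y to its left, z up, the work surface at z = 0. Lengths are in m, angles in rad, forces in N, time in s.
With the tool pointing down it reaches from about 0.425 to 0.925 m from the base axis. Payload 6.8 kg.
Tool frame: the origin (TCP) lies between the finger pads; the fingertips stand tip_extent ahead of it and the grasp point (between the pads) lies 8 mm behind it (tip_extent is the distance from the TCP to the fingertips, in m); z points along the fingers, y is the line along which they close (so a half turn about z gives the same grasp; the last joint's range is limited). The gripper opens to 85 mm and grips with 20 to 120 N. Pads are 22 mm wide; open, the fingers measure 114 mm over their backs; the gripper's body (76 mm by 85 mm) begins 54 mm behind the grasp point. The pads swing forward as they close: fully open they stand 13 mm farther back than shut.
Start: joints at [1.2, 0.477, 0.022, 1.555, -0.011, 1.109, -0.083], TCP at [0.175, -0.652, 0.242] pointing down, gripper open.
Joint ranges: [-2.96, 2.96], [-0.34, 2.1], [-1.41, 1.46], [0.24, 2.44], [-1.37, 4.51], [0.17, 1.92], [-2.96, 2.96]. Speed limits (rad/s): [2.39, 2.39, 3.14, 3.14, 3.14, 3.14, 3.14].

## Interface

Orientations are given as a rotation vector (axis times angle).
In Python, from cell import state, get_image, camera_params, finish_job, search_frame, cut_out, mark_of, tip_extent gives the robot as it stands.
- The arm moves only by the tool jog_arm, never from a script. Its argument "targets" is one flat list of numbers, 7 for each row, row after row: the shift along the tool's x, y, z in mm, then the turn, a rotation vector about the tool's x, y, z in rad, then the finger opening in mm, from 0 to 85.4. In form: [tx, ty, tz, rx, ry, rz, fingers, tx, ty, tz, rx, ry, rz, fingers, ...]. A call has exactly 8 rows; each row is the pose to reach, as a shift and turn from the pose commanded when the call began, along the tool's axes at that moment; what a row does not reach only later rows make up. A row lasts 1/12 s, in which the tool goes at most 41.7 mm and 7.16 degrees, less where a joint would pass 70% of its speed; a pose out of reach is approached as far as the arm can. A call with a gripper value outside its range is refused whole. The fingers move at their own pace and stop on an object; the grip force is fixed at half the most. Time passes only in rows, so rows that repeat a pose let the fingers close, or fill a call up. It gives the time, the measured TCP pose, the force, the opening and the grip force at its end, in the units of the state.
- state(): the state, without advancing time (a new reading comes with each control period).
- get_image(name): name is "scene" or "top"; returns the picture (420x560x3 uint8, red, green, blue); there is no depth.
- camera_params(name): a dict with "vfov" (degrees; the focal length in pixels is half the picture's height over the tangent of half this angle, whatever the lens; pixels are square), "cx", "cy" (the principal point, pixels), "k1" (the pictures are not rectified: a ray, as slopes to the right and down, at radius r is drawn at 1 + k1 r^2 times it, then the intrinsics apply), "pose" (4x4, takes a point from camera to world coordinates). Camera axes: x right, y down, z forward; pixel columns grow to the right and rows downward; lengths in m; the calibration is good to about 2 mm. A picture is of the moment at which its call begins. camera_params takes no time and is no camera call.
- finish_job(): hands the job in; it is judged then, once.
Trained networks look in the newest picture that a camera, given by its name, has taken for a name from the list of things; names that differ only in an ending like _2 or _b are one class to them, and where a whole thing is asked for, a point or a joint stands for the part that bears it (a point fixed in the world has none). Each returns a list of dicts, best first, with "p" (0 to 1); they miss things now and then, are a little off and sometimes report something else, mostly with a low value. They report only what shows in the picture. A call takes as long as a camera call.
- search_frame(camera, query): "xy" ([column, row] as shares, 0 to 1, of the picture: columns of its width, rows of its height, amid what is visible of it).
- cut_out(camera, query): "pixels" (420x560 bool, what is visible of it) and "xy" ([column, row] as shares, 0 to 1, of the picture: columns of its width, rows of its height, amid what is visible of it).
- mark_of(camera, query): "xy" ([column, row] as shares, 0 to 1, of the picture: columns of its width, rows of its height: a listed point, or the origin of a listed thing).
The state is a dict: "clock": time; "qpos": joint angles; "dq": joint speeds; "joint_torque": joint torques, N m; "tool_pos": TCP position; "tool_rot": TCP orientation; "force": force on the tool from outside, world axes, zero at the start; "wrist_torque": the same for the moment, N m; "finger_gap": finger opening in m; "grip_force": force on a finger pad.
Only numpy, scipy, OpenCV 4.12 (cv2) and the standard library are available. Lean on these libraries where they do the work, as an engineer would, in place of code of your own. Each camera call takes 0.05 s, during which the arm holds its last target. There are 200 camera calls.

## Working session

There is one attempt and no reset: what is moved stays moved. The work goes in short steps, Python scripts to look and compute and a tool call to move; the robot and the scene stay as the last step left them, time stands still between calls to the robot, and variables do not carry over. Pictures are saved under pics/ and viewed, at most 10 in all, crops included, and the job is handed in when it is done.

Besides the shell and the picture viewer there is one more tool, called as name(argument=value, ...) on one line, values as JSON. jog_arm: Moves the arm, as the interface text tells. Its arguments: {"type":"object","properties":{"targets":{"type":"array","items":{"type":"number"}}},"required":["targets"]}

```bash
mkdir -p pics; ls; cat > h.py <<'E'
import numpy as np, cv2
from scipy.spatial.transform import Rotation as R
from cell import *
def ray(cam,xy):
    p=camera_params(cam); f=210/np.tan(np.radians(p["vfov"])/2)
    u=np.array([(xy[0]*560-p["cx"])/f,(xy[1]*420-p["cy"])/f]); d=u.copy()
    for _ in range(20): d=u/(1+p["k1"]*(d@d))
    T=np.array(p["pose"]); return T[:3,3],T[:3,:3]@np.array([d[0],d[1],1])
def atz(cam,xy,z):
    o,d=ray(cam,xy); return o+d*(z-o[2])/d[2]
def tri(xs,xt):
    o1,d1=ray("scene",xs);o2,d2=ray("top",xt)
    s=np.linalg.lstsq(np.c_[d1,-d2],o2-o1,rcond=None)[0]
    a=o1+d1*s[0];b=o2+d2*s[1]; return (a+b)/2,np.linalg.norm(a-b)
def proj(cam,P):
    p=camera_params(cam); f=210/np.tan(np.radians(p["vfov"])/2)
    T=np.linalg.inv(np.array(p["pose"])); c=T[:3,:3]@P+T[:3,3]; d=c[:2]/c[2]
    d=d*(1+p["k1"]*(d@d)); return np.array([(d[0]*f+p["cx"]),(d[1]*f+p["cy"])])
def st():
    s=state(); print("t",s["clock"],"pos",np.round(s["tool_pos"],4),"rot",np.round(s["tool_rot"],3),"q",np.round(s["qpos"],2),"F",np.round(s["force"],1),"gap",s["finger_gap"],s["grip_force"]); return s
E
python3 - <<'E'
from h import *
np.set_printoptions(precision=4,suppress=True)
s=st(); print("tip",tip_extent if not callable(tip_extent) else tip_extent())
for c in("scene","top"):
    im=get_image(c); cv2.imwrite(f"pics/{c}0.png",cv2.resize(im[:,:,::-1],(800,600)))
    p=camera_params(c); print(c,p["vfov"],p["cx"],p["cy"],p["k1"],np.array(p["pose"]))
for q in("station","pin_hole","grip","lid_hinge","lid_hole","pin","pin_tip","board"):
    r={}
    for c in("scene","top"):
        m=mark_of(c,q); r[c]=m
        print(q,c,[(round(k["p"],2),np.round(np.array(k["xy"])*[560,420],1)) for k in m[:2]])
    if r["scene"] and r["top"]: print("   tri",*tri(r["scene"][0]["xy"],r["top"][0]["xy"]))
E
```

```text
pics
t 0.0 pos [ 0.1752 -0.6513  0.2413] rot [-3.113 -0.411  0.001] q [ 1.2   0.48  0.02  1.56 -0.01  1.11 -0.08] F [ 0.2  0.1 -0.3] gap 0.08560785390397876 0.0
tip 0.011
scene 45.51560449345798 292.7411335523251 220.5057955520055 -0.008738519877433026 [[-0.8112 -0.3293  0.4833 -0.2449]
 [-0.5848  0.4675 -0.6629  1.0153]
 [-0.0076 -0.8204 -0.5718  1.0271]
 [ 0.      0.      0.      1.    ]]
top 48.486640739078496 273.8679508229698 210.36154435644542 -0.11398713953597685 [[ 0.0295 -0.9857  0.1659  0.2757]
 [-0.9995 -0.0281  0.0112 -0.0787]
 [-0.0064 -0.1661 -0.9861  1.7123]
 [ 0.      0.      0.      1.    ]]
station scene [(0.88, array([332.3, 219.5]))]
station top [(0.76, array([333.1, 223.5]))]
   tri [ 0.5227 -0.2823 -0.0159] 0.0005760867409744767
pin_hole scene [(0.61, array([347.9, 210.1])), (0.32, array([332.3, 204.3]))]
pin_hole top [(0.92, array([332.8, 237.4]))]
   tri [ 0.46   -0.2748  0.0539] 0.005980513550019534
grip scene [(0.73, array([314.6, 215.2])), (0.33, array([332.5, 215.8]))]
grip top [(0.56, array([289. , 221.1]))]
   tri [ 0.5026 -0.1182  0.1039] 0.016432282428337833
lid_hinge scene [(0.7, array([313.8, 198.1]))]
lid_hinge top [(0.65, array([337.8, 194.1]))]
   tri [ 0.62   -0.2953  0.0353] 0.011498335080757994
lid_hole scene [(0.78, array([331.5, 174.1]))]
lid_hole top [(0.87, array([337.1, 220.6])), (0.71, array([145. , 179.8]))]
   tri [ 0.5134 -0.2675  0.1824] 0.019741914977593818
pin scene [(0.45, array([236.5, 312.3]))]
pin top [(0.55, array([181.3, 229. ]))]
   tri [ 0.4861  0.2848 -0.0021] 0.00496363299507668
pin_tip scene [(0.43, array([237.7, 313.3]))]
pin_tip top []
board scene []
board top [(0.6, array([336.2, 216.4]))]
```

View pics/scene0.png

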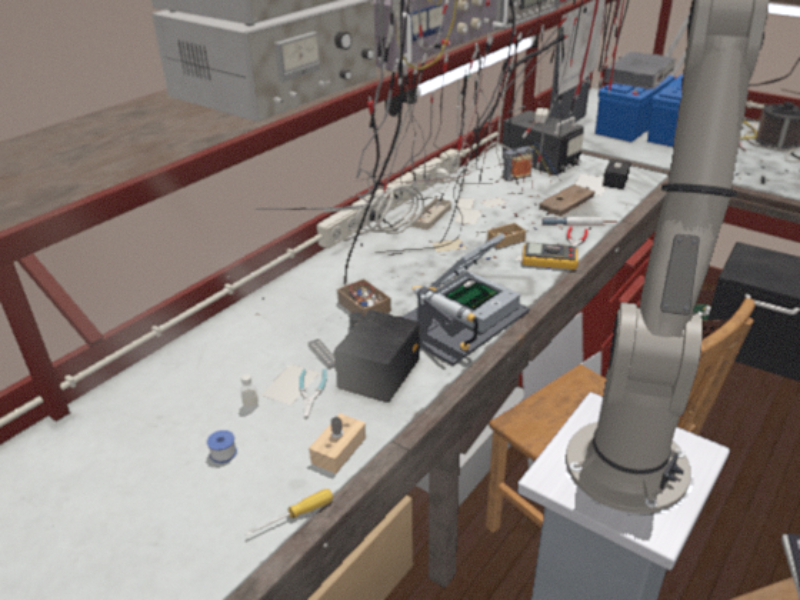

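View pics/top0.png

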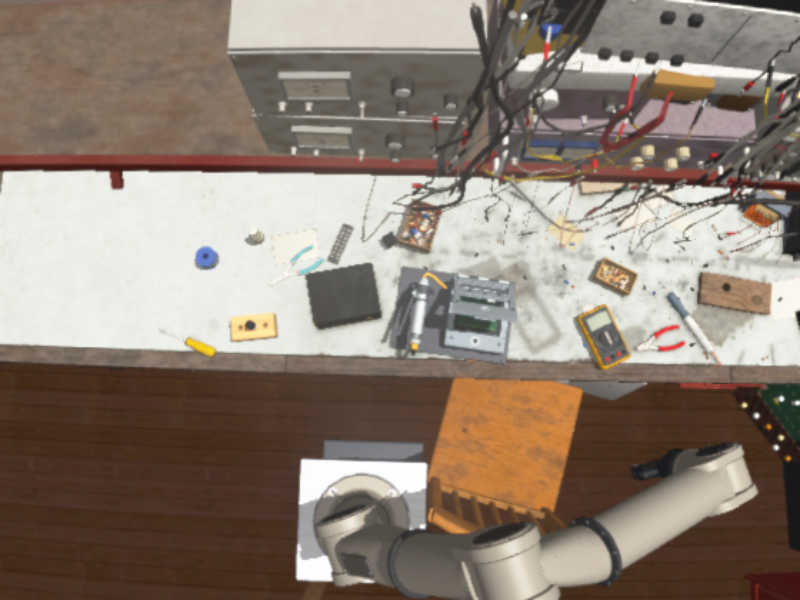

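The scene view shows the station at about (465,310) of the 800x600 picture, a black box left of it, and the wooden block with the pin at (337,435). The top view shows the gun at (415,310), the clamshell at (480,315), the box at (343,295) and the pin at (250,325).

```bash
cat >> h.py <<'E'
def stp(p,P):
    c,s=np.cos(p[2]),np.sin(p[2]); P=np.asarray(P,float)
    return np.array([p[0]+c*P[0]-s*P[1],p[1]+s*P[0]+c*P[1],P[2]])
def lidp(th,r,y,n=0.006):
    return [.092-r*np.cos(th)+n*np.sin(th),y,.056+r*np.sin(th)+n*np.cos(th)]
E
cat > fit.py <<'E'
from h import *
from scipy.optimize import least_squares
np.set_printoptions(precision=4,suppress=True)
obs=[]
for rep in range(3):
  for q in("station","pin_hole","grip","lid_hinge","lid_hole"):
    for c in("scene","top"):
        get_image(c) if q=="station" else 0
        for m in mark_of(c,q)[:2]: obs.append((q,c,m["p"],np.array(m["xy"])*[560,420]))
loc={"station":[0,0,0],"pin_hole":[-.065,0,.05],"grip":[-.05,.1545,.105],"lid_hinge":[.092,0,.056]}
def res(v,full=False):
    r=[]
    for q,c,p,xy in obs:
        P=lidp(v[3],.157,0) if q=="lid_hole" else loc[q]
        r.append(p*(proj(c,stp(v,P))-xy))
    return np.array(r) if full else np.ravel(r)
best=min((least_squares(res,[.523,-.28,y,.95],loss="soft_l1",f_scale=1.) for y in(-.1,0,.1)),key=lambda s:s.cost)
print(best.x,best.cost)
for o,r in zip(obs,res(best.x,True)): print(o[0],o[1],round(o[2],2),r)
np.save("st.npy",best.x)
m=cut_out("top","pin"); m2=cut_out("scene","pin")
for k in m+m2: print(k["p"],k["pixels"].sum(),np.array(k["xy"])*[560,420],np.argwhere(k["pixels"]).mean(0)[::-1])
np.savez("pin.npz",t=m[0]["pixels"] if m else 0,s=m2[0]["pixels"] if m2 else 0)
if m and m2: print("pin tri",*tri(m2[0]["xy"],m[0]["xy"]))
def draw(v,name):
  out=[]
  for c in("scene","top"):
    im=get_image(c)[:,:,::-1]; 
    ctr=proj(c,stp(v,[0,.05,.06])).astype(int); x0,y0=ctr-[50,50]; S=4
    big=cv2.resize(im[y0:y0+100,x0:x0+100],None,fx=S,fy=S,interpolation=cv2.INTER_CUBIC)
    pr=lambda P:tuple(int(t) for t in np.round((proj(c,stp(v,P))-[x0,y0]+.5)*S))
    def loop(Ps,col): cv2.polylines(big,[np.array([pr(P) for P in Ps])],True,col,1)
    loop([[a,b,.05] for a,b in((-.085,-.075),(.085,-.075),(.085,.075),(-.085,.075))],(0,0,255))
    cv2.line(big,pr([-.11,-.09,.012]),pr([.11,-.09,.012]),(0,255,255));cv2.line(big,pr([-.11,.21,.012]),pr([.11,.21,.012]),(0,255,255))
    loop([lidp(v[3],r,y) for r,y in((.0,-.075),(.177,-.075),(.177,.075),(.0,.075))],(255,0,255))
    loop([lidp(v[3],r,y) for r,y in((.137,-.075),(.137,.075))],(255,0,255))
    cv2.line(big,pr([-.08,.15,.118]),pr([.05,.15,.118]),(255,255,0))
    for P in([-.065,0,.05],lidp(v[3],.157,0),[-.05,.1545,.105]): cv2.circle(big,pr(P),3,(0,255,0),1)
    out.append(big)
  cv2.imwrite(name,np.hstack(out))
draw(best.x,"pics/ov1.png")
E
python3 fit.py
```

```text
Traceback (most recent call last):
  File "fit.py", line 17, in <module>
    best=min((least_squares(res,[.523,-.28,y,.95],loss="soft_l1",f_scale=1.) for y in(-.1,0,.1)),key=lambda s:s.cost)
  File "fit.py", line 17, in <genexpr>
    best=min((least_squares(res,[.523,-.28,y,.95],loss="soft_l1",f_scale=1.) for y in(-.1,0,.1)),key=lambda s:s.cost)
              ~~~~~~~~~~~~~^^^^^^^^^^^^^^^^^^^^^^^^^^^^^^^^^^^^^^^^^^^^^^^^^
  File "fit.py", line 15, in res
    r.append(p*(proj(c,stp(v,P))-xy))
                ~~~~^^^^^^^^^^^^
  File "h.py", line 16, in proj
    p=camera_params(cam); f=210/np.tan(np.radians(p["vfov"])/2)
ValueError: time passes only in moves, steps and waits
```

```bash
sed -i 's/^from cell import \*/from cell import *\nimport cell, functools\ncamera_params=functools.lru_cache(None)(cell.camera_params)/' h.py
sed -i 's/range(3)/range(2)/' fit.py; python3 fit.py
```

```text
[ 0.5277 -0.2792 -0.1339  0.8462] 165.16883688299998
station scene 0.64 [-0.5218 -1.1383]
station top 0.71 [-0.5568  0.8378]
pin_hole scene 0.78 [-0.3789 -0.7387]
pin_hole top 0.88 [-1.3684  0.4649]
grip scene 0.87 [ 1.0698 -1.5521]
grip top 0.83 [0.8421 0.2868]
lid_hinge scene 0.8 [-1.5529 -0.5262]
lid_hinge top 0.83 [-1.8328  0.5819]
lid_hole scene 0.8 [1.6099 0.3383]
lid_hole scene 0.19 [ 22.5348 -19.8298]
lid_hole top 0.62 [ 0.1568 -1.8886]
station scene 0.97 [ 1.0561 -2.4178]
station top 0.88 [-3.8441  1.1493]
pin_hole scene 0.89 [-1.2796 -0.4691]
pin_hole top 0.7 [-0.7357  0.2228]
pin_hole top 0.36 [-0.0558  5.1496]
grip scene 0.95 [-1.5982  0.4198]
grip top 0.64 [-0.6767  0.49  ]
lid_hinge scene 0.81 [ 0.0606 -1.3493]
lid_hinge top 0.93 [ 0.6545 -1.4573]
lid_hole scene 0.79 [1.4128 1.6944]
lid_hole scene 0.31 [ 54.5266 -44.7228]
lid_hole top 0.95 [ 0.5595 -4.6096]
0.28 4359 [316.904 218.904] [316.1191 220.4501]
```

View pics/ov1.png

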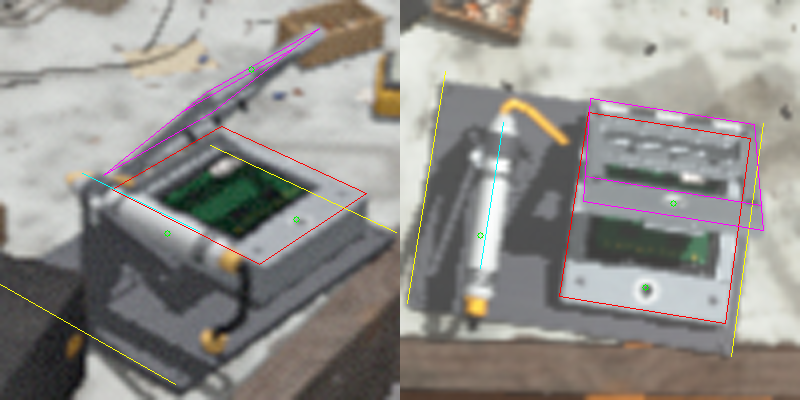

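```bash
cat > ref.py <<'E'
from h import *
from scipy.optimize import minimize
from scipy.ndimage import map_coordinates
np.set_printoptions(precision=4,suppress=True)
v0=np.load("st.npy"); im={c:get_image(c) for c in("scene","top")}
L=lambda a,b:[np.array(a)+(np.array(b)-np.array(a))*t for t in np.linspace(.03,.97,40)]
h=.05
fix={"top":[L([-.085,-.075,h],[-.085,.075,h]),L([-.085,-.075,h],[.0,-.075,h]),L([-.085,.075,h],[0,.075,h]),L([-.1,-.09,.012],[.1,-.09,.012]),L([-.05,.21,.012],[.08,.21,.012]),L([-.05,.137,.105],[.02,.137,.105])],
"scene":[L([-.085,-.075,h],[-.085,.075,h]),L([-.085,.0,h],[-.085,.075,h]),L([-.085,-.075,h],[0,-.075,h]),L([-.09,-.09,.012],[-.06,-.09,.012])]}
lid={"top":[((.177,-.07,-.0),(.177,.07,0)),((.137,-.06,0),(.137,.06,0)),((.14,-.075,0),(.177,-.075,0)),((.14,.075,0),(.177,.075,0))],"scene":[((.05,.075,0),(.175,.075,0)),((.177,-.07,0),(.177,.07,0))]}
G={}
for c in im:
    g=cv2.GaussianBlur(cv2.cvtColor(im[c],cv2.COLOR_RGB2GRAY).astype(np.float32),(0,0),1.0)
    G[c]=(cv2.Sobel(g,cv2.CV_32F,1,0)/8,cv2.Sobel(g,cv2.CV_32F,0,1)/8)
def sc(v):
    s=0
    for c in im:
        E=[[stp(v,P) for P in e] for e in fix[c]]
        E+=[[stp(v,lidp(v[3],*(np.array(a)[:2]+(np.array(b)-np.array(a))[:2]*t))) for t in np.linspace(0,1,30)] for a,b in lid[c]]
        for e in E:
            p=np.array([proj(c,P) for P in e]); n=p[-1]-p[0]; n=np.array([-n[1],n[0]])/np.linalg.norm(n)
            gx,gy=[map_coordinates(k,[p[:,1],p[:,0]],order=1) for k in G[c]]
            s+=np.minimum(abs(gx*n[0]+gy*n[1]),12).mean()
    return -s+ (((v-v0)/[.006,.006,.06,.08])**2).sum()*.5
best=None
for d in np.vstack([np.zeros(4),np.random.default_rng(0).normal(0,1,(10,4))*[.003,.003,.03,.05]]):
    r=minimize(sc,v0+d,method="Nelder-Mead",options=dict(initial_simplex=v0+d+np.vstack([np.zeros(4),np.diag([.004,.004,.03,.05])]),maxiter=160))
    if best is None or r.fun<best.fun: best=r
    print(r.x,r.fun)
v=best.x; np.save("st2.npy",v); print("start",sc(v0))
# dark knob of the pin
for c,px in(("top",(175,227)),("scene",(236,297))):
    print(c, 'pin proj check')
out=[]
for c in im:
    S=6;
    for ctr,w in((proj(c,stp(v,[-.02,0.02,.06])),32),(proj(c,np.array([.486,.285,.05])),32)):
        x0,y0=ctr.astype(int)-[w,w]
        b=cv2.resize(np.ascontiguousarray(im[c][y0:y0+2*w,x0:x0+2*w,::-1]),None,fx=S,fy=S,interpolation=cv2.INTER_CUBIC)
        pr=lambda P:tuple(int(t) for t in np.round((proj(c,np.array(P))-[x0,y0]+.5)*S))
        for e in fix[c]: cv2.line(b,pr(stp(v,e[0])),pr(stp(v,e[-1])),(0,0,255))
        for a,q in lid[c]: cv2.line(b,pr(stp(v,lidp(v[3],a[0],a[1]))),pr(stp(v,lidp(v[3],q[0],q[1]))),(255,0,255))
        for P in([-.065,0,.05],lidp(v[3],.157,0)): cv2.circle(b,pr(stp(v,P)),3,(0,255,0),1)
        cv2.putText(b,f"{x0},{y0}",(5,15),0,.45,(0,0,255)); out.append(b)
cv2.imwrite("pics/ov2.png",cv2.resize(np.vstack([np.hstack(out[:2]),np.hstack(out[2:])]),(600,600)))
for c in im: np.save(c+"0.npy",im[c])
E
python3 ref.py
```

```text
[ 0.5279 -0.2766 -0.1205  0.8136] -160.9631635653352
[ 0.5278 -0.2766 -0.1205  0.8138] -160.9641737843836
[ 0.5256 -0.2754 -0.0772  0.8535] -161.01163730161366
[ 0.5268 -0.2814 -0.1316  0.8146] -160.38017518006927
[ 0.5268 -0.2814 -0.1315  0.8147] -160.38030340914648
[ 0.5256 -0.2754 -0.0772  0.8535] -161.0116214872661
[ 0.5256 -0.2754 -0.0772  0.8536] -161.01173112940322
[ 0.5278 -0.2766 -0.1205  0.8138] -160.96400375734922
[ 0.5221 -0.2803 -0.1135  0.8626] -156.46431992226613
[ 0.5256 -0.2754 -0.0772  0.8536] -161.01170412357186
[ 0.5254 -0.2773 -0.1298  0.9736] -156.84540875060605
start -152.23740198376646
top pin proj check
scene pin proj check
```

View pics/ov2.png

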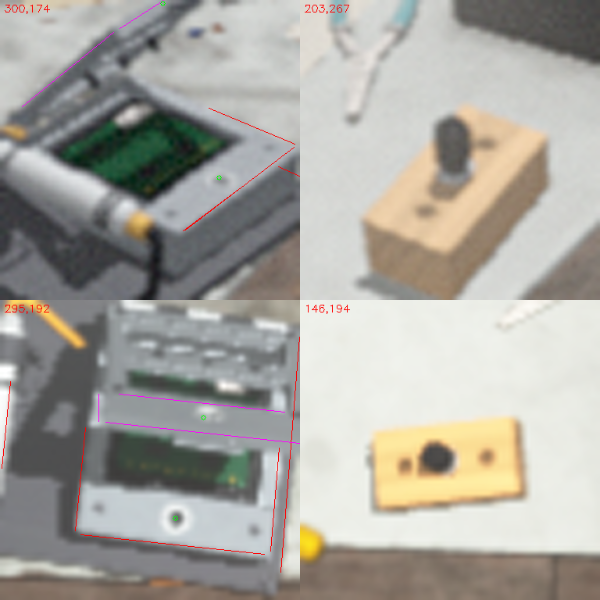

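```bash
cat > m.py <<'E'
from h import *
np.set_printoptions(precision=4,suppress=True)
v=np.array([.5278,-.2766,-.1205,.8138])
def blob(c,ctr,w,inv=True,thr=None):
    g=cv2.cvtColor(np.load(c+"0.npy"),cv2.COLOR_RGB2GRAY).astype(float)
    x0,y0=np.round(ctr).astype(int)-w; k=g[y0:y0+2*w+1,x0:x0+2*w+1]
    t=thr or (k.min()+k.max())/2; W=np.clip(t-k,0,None)
    n,l=cv2.connectedComponents((W>0).astype(np.uint8)); m=l==l[np.unravel_index(W.argmax(),W.shape)]
    W=W*m if thr is None else m*1.; y,x=np.mgrid[:2*w+1,:2*w+1]
    return np.array([(W*x).sum(),(W*y).sum()])/W.sum()+[x0,y0],m.sum()
sh=np.array([560,420])
for name,P,w in(("hole",[-.065,0,.05],2),):
    for c in("scene","top"):
        b,n=blob(c,proj(c,stp(v,P)),w); print(name,c,b,n,"model",proj(c,stp(v,P)),"atz",atz(c,(b)/sh,.05),"vs",stp(v,P))
# screws in the top picture
s=[np.array([295,192])+np.array(p)/4.6875-.5 for p in((98,507),(176,518),(254,530))]
W=[atz("top",p/sh,.05) for p in s]; print(W,"yaw",np.arctan2(*(W[0]-W[2])[[0,1]])*-1)
b={}
for c,ctr in(("top",np.array([146,194])+np.array([437,158])/4.6875),("scene",np.array([203,267])+np.array([452,145])/4.6875-[64,0])):
    if c=="top": ctr=np.array([146,194])+np.array([137,158])/4.6875
    else: ctr=np.array([203,267])+np.array([152,145])/4.6875
    for t in(75,95): 
        b[c],n=blob(c,ctr,8,thr=t); print("pin",c,b[c],n,"at .067",atz(c,b[c]/sh,.067))
print(tri(b["scene"]/sh,b["top"]/sh))
for p in((375,430),(520,418),(525,495),(378,512)): print("block",atz("top",(np.array([146,194])+np.array([p[0]-300,p[1]-300])/4.6875-.5)/sh,.042))
for p in((307,268),(372,263),(382,320),(313,327)): print("box",atz("top",np.array(p)*.7/sh,.09))
print([np.round(proj("scene",P),1)/.7 for P in ([.56,.05,.09],)])
for P in([-.05,.1545,.105],[-.05,.1545,.25],[-.05,.16,.105],lidp(v[3],.157,0),[-.065,0,.05]): print("world",stp(v,P))
s=st(); print(R.from_rotvec(s["tool_rot"]).as_matrix())
E
python3 m.py
```

```text
hole scene [343.0405 209.    ] 2 model [345.2811 211.3824] atz [ 0.4775 -0.2772  0.05  ] vs [ 0.4633 -0.2688  0.05  ]
hole top [332.3056 238.0648] 7 model [331.3791 237.3129] atz [ 0.4607 -0.2721  0.05  ] vs [ 0.4633 -0.2688  0.05  ]
[array([ 0.2411, -0.2153,  0.05  ]), array([ 0.2344, -0.274 ,  0.05  ]), array([ 0.2268, -0.3329,  0.05  ])] yaw -0.12072669012902514
pin top [174.9091 228.    ] 11 at .067 [0.4784 0.2922 0.067 ]
pin top [174.6538 227.3077] 26 at .067 [0.4809 0.2932 0.067 ]
pin scene [235. 298.] 289 at .067 [0.4785 0.2958 0.067 ]
pin scene [235.3333 298.2821] 39 at .067 [0.4771 0.2961 0.067 ]
(array([0.4806, 0.2936, 0.0633]), np.float64(0.0016412599755254542))
block [0.5048 0.3489 0.042 ]
block [0.5176 0.2355 0.042 ]
block [0.4577 0.2282 0.042 ]
block [0.4409 0.3422 0.042 ]
box [0.6249 0.1525 0.09  ]
box [ 0.6421 -0.0095  0.09  ]
box [ 0.4994 -0.039   0.09  ]
box [0.4771 0.1301 0.09  ]
[array([381., 339.])]
world [ 0.4967 -0.1172  0.105 ]
world [ 0.4967 -0.1172  0.25  ]
world [ 0.4974 -0.1117  0.105 ]
world [ 0.5164 -0.2752  0.1742]
world [ 0.4633 -0.2688  0.05  ]
t 4.2 pos [ 0.1754 -0.6518  0.2423] rot [-3.114 -0.412 -0.   ] q [ 1.2   0.48  0.02  1.56 -0.01  1.11 -0.08] F [ 0.3  0.1 -0.4] gap 0.08512150504830411 0.0
[[ 0.9657  0.2598  0.    ]
 [ 0.2598 -0.9657  0.    ]
 [ 0.     -0.     -1.    ]]
```

```bash
cat > go.py <<'E'
# usage: go.py x y z [w|s]   world (m) or station frame (mm); prints shift in tool axes (mm) and turn (rad)
from h import *
import sys
v=[.5268,-.2785,-.12]; a=[float(k) for k in sys.argv[1:4]]
P=stp(v,np.array(a)/1000) if sys.argv[4]=="s" else np.array(a)
s=st(); M=R.from_rotvec(s["tool_rot"]); c,n=np.cos(v[2]),np.sin(v[2])
T=R.from_matrix(np.array([[c,n,0],[n,-c,0],[0,0,-1]]))
print("target",np.round(P,4),"shift mm",np.round(M.inv().apply(P-np.array(s["tool_pos"]))*1000,1),"turn",np.round((M.inv()*T).as_rotvec(),3))
q=R.from_euler("z",v[2]).inv().apply(np.array(s["tool_pos"])-[v[0],v[1],0])*1000; print("station mm",np.round(q,1),"F st",np.round(R.from_euler("z",v[2]).inv().apply(s["force"]),1))
E
python3 go.py -50 158 280 s
```

```text
t 4.2 pos [ 0.1754 -0.6518  0.2423] rot [-3.114 -0.412 -0.   ] q [ 1.2   0.48  0.02  1.56 -0.01  1.11 -0.08] F [ 0.3  0.1 -0.4] gap 0.08512150504830411 0.0
target [ 0.4961 -0.1157  0.28  ] shift mm [ 449.  -434.5  -37.7] turn [-0.    -0.     0.383]
station mm [-304.2 -412.7  242.3] F st [ 0.3  0.1 -0.4]
```

jog_arm(targets=[10,-10,-10,0,0,0.02,85,35,-34,-25,0,0,0.06,85,62,-60,-38,0,0,0.12,85,90,-87,-38,0,0,0.18,85,118,-114,-38,0,0,0.24,85,146,-141,-38,0,0,0.3,85,174,-168,-38,0,0,0.36,85,202,-195,-38,0,0,0.383,85])

```text
clock: 4.87
tool_pos: [0.3204, -0.4094, 0.2806]
tool_rot: [3.135, -0.194, 0.001]
force: [1.4, -0.4, -0.8]
finger_gap: 0.0851
grip_force: 0.0
```

```bash
python3 go.py -50 158 280 s
```

```text
t 4.8667 pos [ 0.3204 -0.4094  0.2806] rot [ 3.135e+00 -1.940e-01  1.000e-03] q [ 0.82  0.19 -0.04  1.88  0.01  1.08 -0.92] F [ 1.4 -0.4 -0.8] gap 0.0850541520299666 0.0
target [ 0.4961 -0.1157  0.28  ] shift mm [ 138.1 -313.1    0.5] turn [ 0.001 -0.001 -0.004]
station mm [-189.2 -154.6  280.6] F st [ 1.4 -0.2 -0.8]
```

jog_arm(targets=[17,-38,0,0,0,0,85,34,-76,0,0,0,0,85,51,-114,0,0,0,0,85,68,-152,0,0,0,0,85,85,-190,0,0,0,0,85,102,-228,0,0,0,0,85,118,-266,0,0,0,0,85,132,-298,0,0,0,0,85])

```text
clock: 5.53
tool_pos: [0.4877, -0.1281, 0.2808]
tool_rot: [-3.136, 0.186, -0.002]
force: [0.4, -0.7, 0.2]
finger_gap: 0.0851
grip_force: 0.0
```

```bash
python3 go.py -50 158 95 s; python3 - <<'E'
from h import *
v=[.5268,-.2785,-.12]
b=[]
for c,P in(("scene",[-.05,.155,.15]),("top",[-.05,.155,.15])):
    im=get_image(c)[:,:,::-1]; x0,y0=(proj(c,stp(v,P))).astype(int)-50
    b.append(cv2.resize(np.ascontiguousarray(im[y0:y0+100,x0:x0+100]),(400,400),interpolation=cv2.INTER_CUBIC))
cv2.imwrite("pics/gun.png",np.hstack(b))
E
```

```text
t 5.5333 pos [ 0.4877 -0.1281  0.2808] rot [-3.136e+00  1.860e-01 -2.000e-03] q [ 0.39  0.17 -0.29  1.89  0.06  1.08 -1.61] F [ 0.4 -0.7  0.2] gap 0.08508062230016081 0.0
target [ 0.4961 -0.1157  0.095 ] shift mm [  6.7 -13.2 185.8] turn [-0.    -0.001  0.001]
station mm [-56.8 144.7 280.8] F st [ 0.5 -0.6  0.2]
```

View pics/gun.png

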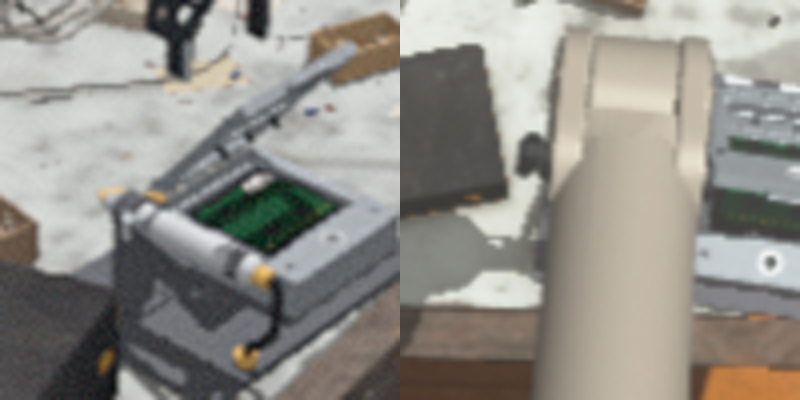

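The scene crop shows both fingers high above the gun at (180,60) and (258,15). The path down beside the bar is free, and the arm hides the gun from the top camera.

jog_arm(targets=[7,-13,20,0,0,0,85,7,-13,50,0,0,0,85,7,-13,80,0,0,0,85,7,-13,110,0,0,0,85,7,-13,140,0,0,0,85,7,-13,155,0,0,0,85,7,-13,170,0,0,0,85,7,-13,185,0,0,0,85])

```text
clock: 6.3
tool_pos: [0.4946, -0.1198, 0.0944]
tool_rot: [3.135, -0.19, -0.001]
force: [0.4, 0.3, -0.4]
finger_gap: 0.0848
grip_force: 0.0
```

```bash
python3 go.py -50 154.5 95 s; python3 - <<'E'
from h import *
v=[.5268,-.2785,-.12]
c="scene"; im=get_image(c)[:,:,::-1]; x0,y0=(proj(c,stp(v,[-.05,.155,.12]))).astype(int)-40
cv2.imwrite("pics/gun2.png",cv2.resize(np.ascontiguousarray(im[y0:y0+80,x0:x0+80]),(560,560),interpolation=cv2.INTER_CUBIC))
E
```

```text
t 6.3 pos [ 0.4946 -0.1198  0.0944] rot [ 3.135e+00 -1.900e-01 -1.000e-03] q [ 0.33  0.42 -0.26  2.06  0.17  0.68 -1.74] F [ 0.4  0.3 -0.4] gap 0.08476358743337341 0.0
target [ 0.4957 -0.1191  0.095 ] shift mm [ 0.9 -0.8 -0.6] turn [ 0.     0.    -0.001]
station mm [-50.9 153.7  94.4] F st [ 0.4  0.3 -0.4]
```

View pics/gun2.png

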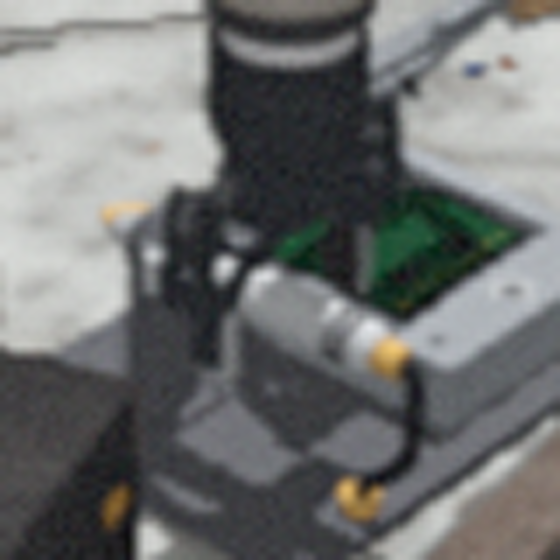

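The fingers stand either side of the bar and lever, at about (195,330) and (345,265) in the crop, and the force reads zero.

jog_arm(targets=[1,-1,-1,0,0,0,75,1,-1,-1,0,0,0,60,1,-1,-1,0,0,0,50,1,-1,-1,0,0,0,46,1,-1,-1,0,0,0,46,1,-1,-1,0,0,0,46,1,-1,-1,0,0,0,46,1,-1,-1,0,0,0,46])

```text
clock: 7.02
tool_pos: [0.497, -0.1179, 0.0968]
tool_rot: [-3.136, 0.188, -0.003]
force: [2.3, 4.2, 2.5]
finger_gap: 0.0463
grip_force: 2.3
```

```bash
python3 go.py -50 154.5 95 s
```

```text
t 7.0167 pos [ 0.497  -0.1179  0.0968] rot [-3.136e+00  1.880e-01 -3.000e-03] q [ 0.33  0.42 -0.27  2.05  0.17  0.69 -1.74] F [2.3 4.2 2.5] gap 0.04631534561235681 2.327851806767285
target [ 0.4957 -0.1191  0.095 ] shift mm [-1.2  1.4  1.8] turn [-0.    -0.002  0.   ]
station mm [-48.8 155.9  96.8] F st [1.8 4.4 2.5]
```

jog_arm(targets=[0,1,1,0,0,0,33,0,1,1,0,0,0,33,0,1,1,0,0,0,33,0,1,1,0,0,0,33,0,1,1,0,0,0,33,0,1,1,0,0,0,33,0,1,1,0,0,0,33,0,1,1,0,0,0,33])

```text
clock: 7.68
tool_pos: [0.4964, -0.1213, 0.0962]
tool_rot: [3.133, -0.19, 0.002]
force: [0.6, -0.9, 10.3]
finger_gap: 0.0339
grip_force: 32.0
```

jog_arm(targets=[0,0,0,0,0,0,33,0,0,0,0,0,0,85,0,0,0,0,0,0,85,0,0,0,0,0,0,85,0,0,0,0,0,0,85,0,0,-10,0,0,0,85,0,0,-40,0,0,0,85,0,0,-75,0,0,0,85])

```text
clock: 8.35
tool_pos: [0.4938, -0.1195, 0.1698]
tool_rot: [-3.136, 0.189, 0.009]
force: [0.9, -0.9, 0.0]
finger_gap: 0.0854
grip_force: 0.0
```

```bash
python3 go.py 40 30 270 s
```

```text
t 8.35 pos [ 0.4938 -0.1195  0.1698] rot [-3.136  0.189  0.009] q [ 0.36  0.31 -0.29  2.    0.12  0.85 -1.69] F [ 0.9 -0.9  0. ] gap 0.08537795320563522 0.0
target [ 0.5701 -0.2535  0.27  ] shift mm [  91.3  123.9 -100.7] turn [ 0.     0.006 -0.001]
station mm [-51.8 153.9 169.8] F st [ 1.  -0.8  0. ]
```

jog_arm(targets=[0,0,-35,0,0,0,85,3,5,-70,0,0,0,60,15,25,-95,0,0,0,20,33,54,-100,0,0,0,0,52,86,-100,0,0,0,0,71,118,-100,0,0,0,0,86,143,-100,0,0,0,0,93,154,-100,0,0,0,0])

```text
clock: 9.02
tool_pos: [0.5693, -0.2886, 0.2705]
tool_rot: [3.133, -0.197, -0.001]
force: [-0.3, -0.8, -0.2]
finger_gap: 0.0004
grip_force: 0.0
```

```bash
python3 go.py 41 0 220 s; python3 - <<'E'
from h import *
v=[.5268,-.2785,-.12]
b=[]
for c,P in(("scene",[-.01,.05,.15]),("top",[-.05,.1,.1])):
    im=get_image(c)[:,:,::-1]; x0,y0=(proj(c,stp(v,P))).astype(int)-50
    b.append(cv2.resize(np.ascontiguousarray(im[y0:y0+100,x0:x0+100]),(400,400),interpolation=cv2.INTER_CUBIC))
cv2.imwrite("pics/lid.png",np.hstack(b))
E
```

```text
t 9.0167 pos [ 0.5693 -0.2886  0.2705] rot [ 3.133e+00 -1.970e-01 -1.000e-03] q [ 0.52  0.4  -0.2   1.61  0.09  1.14 -1.4 ] F [-0.3 -0.8 -0.2] gap 0.0004356341309513653 0.0
target [ 0.5675 -0.2834  0.22  ] shift mm [-2.4 -5.1 50.5] turn [ 0.003  0.001 -0.006]
station mm [ 43.4  -5.  270.5] F st [-0.2 -0.8 -0.2]
```

View pics/lid.png

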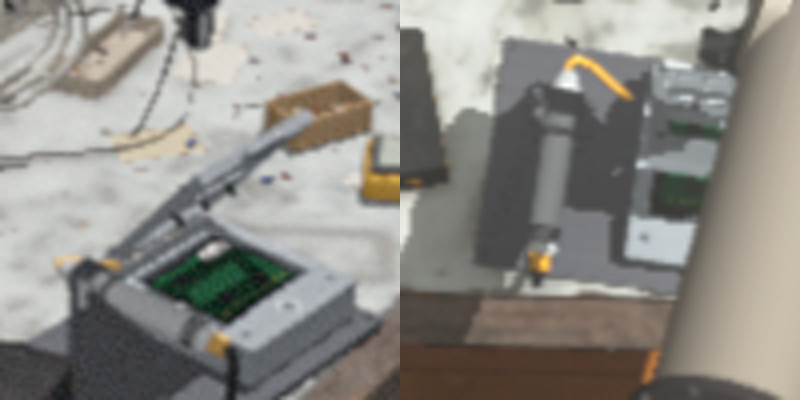

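The fingers are high above the clamshell and shut, the lever has sprung back, and the lid is still open with its free end at (305,118) in the left crop.

jog_arm(targets=[-2,-5,30,0,0,0,0,-3,-5,50,0,0,0,0,-17,-5,57,0,0,0,0,-31,-5,65,0,0,0,0,-44,-5,75,0,0,0,0,-57,-5,86,0,0,0,0,-68,-5,98,0,0,0,0,-75,-5,108,0,0,0,0])

```text
clock: 9.78
tool_pos: [0.4943, -0.2672, 0.1622]
tool_rot: [-3.135, 0.186, 0.002]
force: [-0.2, 0.4, 0.6]
finger_gap: -0.0003
grip_force: 0.3
```

```bash
python3 go.py -60 0 95 s
```

```text
t 9.7833 pos [ 0.4943 -0.2672  0.1622] rot [-3.135e+00  1.860e-01  2.000e-03] q [ 0.55  0.39 -0.21  1.89  0.11  0.87 -1.4 ] F [-0.2  0.4  0.6] gap -0.0003207510590401405 0.30565477354684845
target [ 0.4672 -0.2713  0.095 ] shift mm [-26.3   7.3  67.2] turn [-0.001  0.001  0.001]
station mm [-33.7   7.3 162.2] F st [-0.2  0.4  0.6]
```

```bash
cat > lid.py <<'E'
from h import *
v=[.5268,-.2785,-.12]
for c in("scene","top"):
    im=get_image(c)
    for k in mark_of(c,"lid_hole")[:2]:
        xy=np.array(k["xy"])*[560,420]; t=np.linspace(-.05,1.2,126)
        d=[np.linalg.norm(proj(c,stp(v,lidp(a,.157,0)))-xy) for a in t]; print(c,round(k["p"],2),np.round(xy,1),"theta",round(t[np.argmin(d)],2),"miss px",round(min(d),1))
    for k in cut_out(c,"lid")[:1]: print("cut",c,round(k["p"],2),np.array(k["xy"])*[560,420],k["pixels"].sum(),np.argwhere(k["pixels"]).min(0),np.argwhere(k["pixels"]).max(0))
E
python3 lid.py
```

```text
scene 0.61 [340.3 184.3] theta 0.59 miss px 0.2
cut scene 0.73 [330.4   187.908] 451 [176 303] [202 358]
top 0.8 [338.5 229.3] theta 0.5 miss px 2.9
cut top 0.66 [320.32  208.194] 437 [193 314] [231 333]
```

jog_arm(targets=[-5,5,11,0,0,0,0,-13,7,25,0,0,0,0,-19,7,41,0,0,0,0,-24,7,56,0,0,0,0,-26,7,69,0,0,0,0,-27,7,78,0,0,0,0,-27,7,81,0,0,0,0,-27,7,83,0,0,0,0])

```text
clock: 10.75
tool_pos: [0.4681, -0.2729, 0.0788]
tool_rot: [-3.136, 0.189, 0.002]
force: [-2.4, 1.1, 3.5]
finger_gap: 0.0
grip_force: 2.4
```

```bash
python3 go.py -60 0 79 s;python3 lid.py
```

```text
t 10.75 pos [ 0.4681 -0.2729  0.0788] rot [-3.136e+00  1.890e-01  2.000e-03] q [ 0.57  0.49 -0.19  1.99  0.14  0.68 -1.41] F [-2.4  1.1  3.5] gap 2.845655719317241e-06 2.380801994295325
target [ 0.4672 -0.2713  0.079 ] shift mm [-1.1 -1.5 -0.2] turn [-0.     0.001 -0.   ]
station mm [-58.9  -1.5  78.8] F st [-2.5  0.8  3.5]
scene 0.82 [347.9 209. ] theta -0.01 miss px 1.9
cut scene 0.68 [330.4   204.792] 764 [187 305] [220 363]
top 0.64 [331.8 241. ] theta -0.05 miss px 3.5
cut top 0.92 [317.128 210.   ] 642 [193 312] [243 358]
```

jog_arm(targets=[0,0,2,0,0,0,0,0,0,-35,0,0,0,0,0,0,-75,0,0,0,0,-2,-20,-115,0,0,0,85,-6,-58,-148,0,0,0,85,-10,-98,-165,0,0,0,85,-14,-138,-170,0,0,0,85,-18,-179,-170,0,0,0,85])

```text
clock: 11.72
tool_pos: [0.4728, -0.1027, 0.2515]
tool_rot: [3.135, -0.191, 0.008]
force: [1.8, 0.5, -0.3]
finger_gap: 0.0604
grip_force: 0.0
```

```bash
python3 go.py .480 .293 .2 w;python3 lid.py; python3 - <<'E'
from h import *
for c in("scene","top"): np.save(c+"1.npy",get_image(c))
E
```

```text
t 11.7167 pos [ 0.4728 -0.1027  0.2515] rot [ 3.135 -0.191  0.008] q [ 0.38  0.17 -0.33  1.97  0.07  1.   -1.67] F [ 1.8  0.5 -0.3] gap 0.06044248573666573 0.0
target [0.48  0.293 0.2  ] shift mm [ -41.2 -393.7   51. ] turn [ 0.001 -0.005 -0.002]
station mm [-74.6 168.1 251.5] F st [ 1.7  0.7 -0.3]
scene 0.69 [347.4 208.7] theta -0.01 miss px 1.4
cut scene 0.77 [334.208 201.516] 845 [187 305] [220 363]
top 0.56 [329.9 239.2] theta -0.05 miss px 2.7
cut top 0.63 [332.976 218.484] 1388 [193 311] [247 357]
```

jog_arm(targets=[-4,-39,0,0,0,0,85,-8,-79,0,0,0,0,85,-12,-119,0,0,0,0,85,-16,-159,0,0,0,0,85,-20,-199,0,0,0,0,85,-24,-239,0,0,0,0,85,-28,-279,0,0,0,0,85,-32,-315,0,0,0,0,85])

```text
clock: 12.78
tool_pos: [0.4781, 0.2141, 0.2486]
tool_rot: [-3.136, 0.192, 0.0]
force: [-0.0, -0.8, -1.2]
finger_gap: 0.0851
grip_force: 0.0
```

```bash
python3 go.py .480 .293 .130 w; cat > pin.py <<'E'
from h import *
for c in("scene","top"):
    get_image(c)
    for q in("pin","pin_tip"):
        for k in mark_of(c,q)[:1]: print(c,q,round(k["p"],2),np.round(np.array(k["xy"])*[560,420],1),"at .008",np.round(atz(c,k["xy"],.008),4))
    for k in cut_out(c,"pin")[:1]:
        px=np.argwhere(k["pixels"]); m=px.mean(0)[::-1]; print("cut",c,round(k["p"],2),len(px),m,px.min(0)[::-1],px.max(0)[::-1],"at .067",np.round(atz(c,m/[560,420],.067),4))
E
python3 pin.py
```

```text
t 12.7833 pos [0.4781 0.2141 0.2486] rot [-3.136  0.192  0.   ] q [-0.09  0.27 -0.53  1.88  0.16  1.04 -2.38] F [-0.  -0.8 -1.2] gap 0.08505508671823463 0.0
target [0.48  0.293 0.13 ] shift mm [ -7.7 -78.5 118.6] turn [-0.     0.    -0.002]
station mm [-107.3  483.2  248.6] F st [ 0.1 -0.8 -1.2]
scene pin 0.59 [237.7 310.1] at .008 [0.4842 0.2842 0.008 ]
scene pin_tip 0.59 [238.6 313.5] at .008 [0.4734 0.2929 0.008 ]
cut scene 0.68 963 [333.82969886 204.07165109] [304 188] [364 220] at .067 [ 0.5076 -0.263   0.067 ]
```

jog_arm(targets=[-4,-35,0,0,0,0,85,-8,-70,15,0,0,0,85,-9,-80,50,0,0,0,85,-9,-80,85,0,0,0,85,-9,-80,110,0,0,0,85,-9,-80,118,0,0,0,85,-9,-80,118,0,0,0,85,-9,-80,118,0,0,0,85])

```text
clock: 13.85
tool_pos: [0.4793, 0.2928, 0.1317]
tool_rot: [-3.136, 0.191, -0.001]
force: [1.6, -0.1, 0.9]
finger_gap: 0.0849
grip_force: 0.0
```

```bash
python3 go.py .479 .294 .065 w; python3 - <<'E'
from h import *
b=[]
for c in("scene","top"):
    im=get_image(c); np.save(c+"2.npy",im); im=im[:,:,::-1]; x0,y0=(proj(c,np.array([.479,.294,.08]))).astype(int)-40
    b.append(cv2.resize(np.ascontiguousarray(im[y0:y0+80,x0:x0+80]),(400,400),interpolation=cv2.INTER_CUBIC))
cv2.imwrite("pics/pin.png",np.hstack(b))
E
```

```text
t 13.85 pos [0.4793 0.2928 0.1317] rot [-3.136e+00  1.910e-01 -1.000e-03] q [-0.26  0.47 -0.51  1.9   0.3   0.84 -2.62] F [ 1.6 -0.1  0.9] gap 0.08487798000699041 0.0
target [0.479 0.294 0.065] shift mm [-0.4 -1.1 66.7] turn [-0.    -0.001 -0.002]
station mm [-115.6  561.5  131.7] F st [1.6 0.1 0.9]
```

View pics/pin.png

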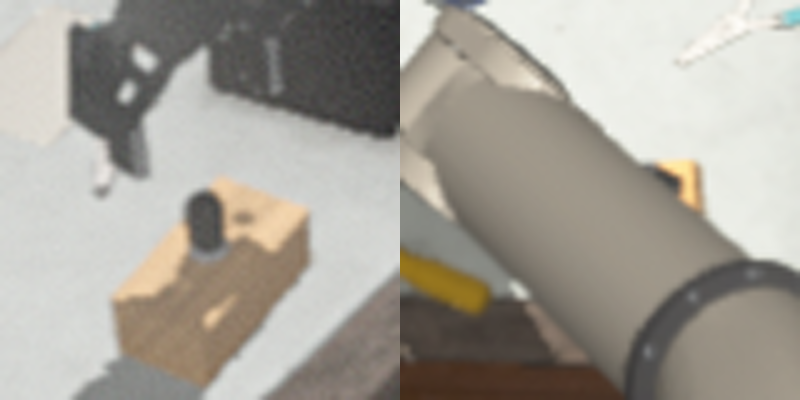

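The left finger pad at (125,155) is above the block, and the knob at (205,220) stands upright. It falls between the fingers as planned.

jog_arm(targets=[0,-1,25,0,0,0,85,0,-1,45,0,0,0,85,0,-1,58,0,0,0,85,0,-1,65,0,0,0,70,0,-1,65,0,0,0,50,0,-1,65,0,0,0,35,0,-1,65,0,0,0,27,0,-1,65,0,0,0,27])

```text
clock: 14.62
tool_pos: [0.4792, 0.2948, 0.0669]
tool_rot: [-3.135, 0.189, -0.002]
force: [0.1, 0.4, 0.8]
finger_gap: 0.0274
grip_force: 0.0
```

```bash
python3 go.py .479 .294 .065 w; python3 pin.py
```

```text
t 14.6167 pos [0.4792 0.2948 0.0669] rot [-3.135e+00  1.890e-01 -2.000e-03] q [-0.3   0.57 -0.47  1.94  0.37  0.72 -2.68] F [0.1 0.4 0.8] gap 0.027439450180165862 0.0
target [0.479 0.294 0.065] shift mm [-0.1  0.8  1.9] turn [-0.001 -0.001 -0.   ]
station mm [-115.9  563.5   66.9] F st [0.  0.4 0.8]
scene pin 0.47 [239.1 312.5] at .008 [0.4748 0.289  0.008 ]
cut scene 0.63 85 [235.50588235 298.49411765] [232 292] [239 306] at .067 [0.4761 0.2964 0.067 ]
top pin 0.6 [207.9 185.9] at .008 [0.6484 0.1908 0.008 ]
```

jog_arm(targets=[-1,0,1,0,0,0,22,-1,0,1,0,0,0,15,-1,0,1,0,0,0,0,-1,0,1,0,0,0,0,-1,0,1,0,0,0,0,-1,0,1,0,0,0,0,-1,0,1,0,0,0,0,-1,0,1,0,0,0,0])

```text
clock: 15.68
tool_pos: [0.4779, 0.2938, 0.0652]
tool_rot: [3.135, -0.189, 0.001]
force: [-1.2, -2.6, 5.5]
finger_gap: 0.0201
grip_force: 58.4
```

jog_arm(targets=[0,0,-8,0,0,0,0,0,0,-20,0,0,0,0,0,0,-35,0,0,0,0,0,0,-55,0,0,0,0,0,0,-85,0,0,0,0,0,0,-120,0,0,0,0,0,0,-150,0,0,0,0,0,0,-170,0,0,0,0])

```text
clock: 16.35
tool_pos: [0.478, 0.2956, 0.2392]
tool_rot: [-3.133, 0.187, -0.005]
force: [0.5, 0.3, -1.8]
finger_gap: 0.02
grip_force: 58.7
```

```bash
python3 go.py -65 0 220 s; python3 pin.py
```

```text
t 16.35 pos [0.478  0.2956 0.2392] rot [-3.133  0.187 -0.005] q [-0.22  0.35 -0.56  1.81  0.21  1.04 -2.54] F [ 0.5  0.3 -1.8] gap 0.020026965676342667 58.74440716031813
target [ 0.4623 -0.2707  0.22  ] shift mm [ 51.9 564.2  17.6] turn [-0.003 -0.003  0.001]
station mm [-117.2  564.1  239.2] F st [ 0.5  0.4 -1.8]
scene pin 0.68 [310.7 196.4] at .008 [ 0.6547 -0.3365  0.008 ]
scene pin_tip 0.46 [234.  265.5] at .008 [0.6228 0.1421 0.008 ]
cut scene 0.54 3360 [324.28392857 219.20208333] [282 187] [370 254] at .067 [ 0.4843 -0.1652  0.067 ]
```

jog_arm(targets=[2,20,-5,0,0,0,0,5,59,-10,0,0,0,0,9,99,-10,0,0,0,0,13,139,-10,0,0,0,0,17,179,-10,0,0,0,0,21,219,-10,0,0,0,0,25,259,-10,0,0,0,0,29,299,-10,0,0,0,0])

```text
clock: 17.42
tool_pos: [0.4696, -0.0078, 0.2441]
tool_rot: [-3.136, 0.188, 0.002]
force: [0.1, -0.4, -0.6]
finger_gap: 0.0202
grip_force: 58.9
```

```bash
python3 go.py -65 0 160 s
```

```text
t 17.4167 pos [ 0.4696 -0.0078  0.2441] rot [-3.136e+00  1.880e-01  2.000e-03] q [ 0.27  0.16 -0.42  2.    0.08  0.99 -1.88] F [ 0.1 -0.4 -0.6] gap 0.02019776809604999 58.87544272909622
target [ 0.4623 -0.2707  0.16  ] shift mm [ 24.3 261.9  84.1] turn [0.    0.001 0.   ]
station mm [-89.2 261.9 244.1] F st [ 0.2 -0.4 -0.6]
```

jog_arm(targets=[4,40,0,0,0,0,0,8,80,0,0,0,0,0,12,120,0,0,0,0,0,15,160,0,0,0,0,0,18,200,0,0,0,0,0,22,235,20,0,0,0,0,24,258,50,0,0,0,0,24,262,75,0,0,0,0])

```text
clock: 18.08
tool_pos: [0.4613, -0.2744, 0.1679]
tool_rot: [3.133, -0.199, -0.001]
force: [0.5, -0.0, -1.6]
finger_gap: 0.0202
grip_force: 58.9
```

jog_arm(targets=[0,0,10,0,0,0,0,0,0,20,0,0,0,0,0,0,25,0,0,0,0,0,0,25,0,0,0,0,0,0,25,0,0,0,0,0,0,25,0,0,0,0,0,0,25,0,0,0,0,0,0,25,0,0,0,0])

```text
clock: 18.75
tool_pos: [0.4635, -0.2689, 0.1457]
tool_rot: [3.135, -0.188, 0.002]
force: [-0.3, 0.1, -0.8]
finger_gap: 0.0198
grip_force: 58.9
```

```bash
python3 go.py -65 0 140 s; python3 lid.py; python3 - <<'E'
from h import *
b=[]
v=[.5268,-.2785,-.12]; s=state(); p=np.array(s["tool_pos"])
for c in("scene","top"):
    im=get_image(c); np.save(c+"3.npy",im); im=im[:,:,::-1]; x0,y0=(proj(c,stp(v,[-.06,0,.07]))).astype(int)-33
    k=cv2.resize(np.ascontiguousarray(im[y0:y0+66,x0:x0+66]),(396,396),interpolation=cv2.INTER_CUBIC)
    for P,col in((stp(v,[-.065,0,.067]),(0,0,255)),(p-[0,0,.057],(0,255,0)),(p-[0,0,.019],(0,255,255))):
        q=(proj(c,P)-[x0,y0]+.5)*6; cv2.circle(k,tuple(int(t) for t in q),2,col,-1)
    print(c,x0,y0); b.append(k)
    for m in mark_of(c,"pin_tip")[:2]: print(c,"tip",m["p"],np.array(m["xy"])*[560,420],"pred",proj(c,p-[0,0,.057]))
cv2.imwrite("pics/ins.png",np.hstack(b))
E
```

```text
t 18.75 pos [ 0.4635 -0.2689  0.1457] rot [ 3.135e+00 -1.880e-01  2.000e-03] q [ 0.59  0.38 -0.22  1.97  0.11  0.81 -1.39] F [-0.3  0.1 -0.8] gap 0.019790193702163884 58.89937538701119
target [ 0.4623 -0.2707  0.14  ] shift mm [-1.   1.9  5.7] turn [ 0.001 -0.002  0.   ]
station mm [-64.    1.9 145.7] F st [-0.3  0.  -0.8]
scene 0.97 [346.1 206.4] theta 0.05 miss px 0.1
cut scene 0.93 [334.376 201.894] 1052 [188 304] [221 364]
top 0.68 [334.5 240.7] theta -0.05 miss px 4.0
cut top 0.71 [316.792 212.31 ] 561 [193 311] [244 358]
scene 311 172
scene tip 0.38 [344.792 203.112] pred [345.96371384 202.28750764]
top 299 202
```

View pics/ins.png

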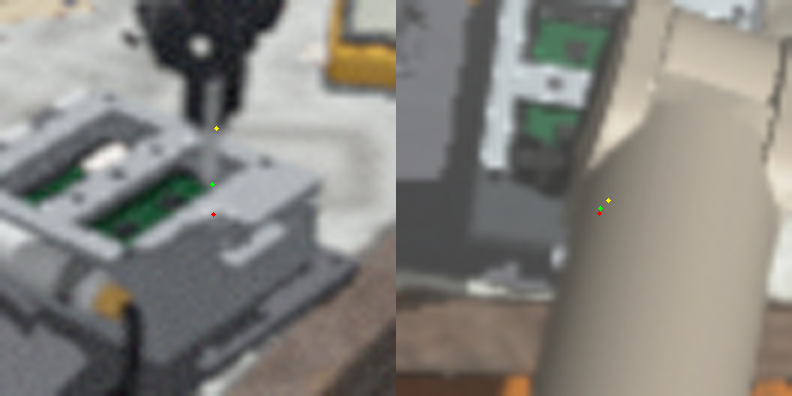

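The scene crop shows the pin vertical with its tip at (209,185), about 0.5 px left of where the arm says it is. The lid is down, its front bar running from (130,240) to (320,185). The arm hides the hole from the top camera, so I measure it in the earlier picture without the pin.

```bash
python3 - <<'E'
from h import *
v=[.5268,-.2785,-.12]
P=stp(v,[-.065,0,.0675])
for c in("scene","top"):
    g=cv2.cvtColor(np.load(c+"1.npy"),cv2.COLOR_RGB2GRAY); p=proj(c,P); x,y=np.round(p).astype(int)
    print(c,"pred",p,"cols",x-7,"rows",y-6); print(g[y-6:y+7,x-7:x+8])
    for d in([.002,0,0],[0,.002,0]): print("px per 2mm",proj(c,stp(v,np.array([-.065,0,.0675])+d))-p)
g=cv2.cvtColor(np.load("scene3.npy"),cv2.COLOR_RGB2GRAY); print("scene3 rows 188.. cols 338.."); print(g[188:212,338:354])
E
```

```text
scene pred [346.07831918 207.04691423] cols 339 rows 201
[[ 36  32  44  50  64  75  90  98 102 118 144 169 176 182 182]
 [ 41  54  58  64  57  50  64  91 122 150 172 178 181 180 183]
 [ 54  62  64  64  61  60  83 126 167 177 180 181 181 180 180]
 [ 52  61  59  64  82 111 136 168 180 182 179 179 180 178 179]
 [ 44  48  55  84 130 164 181 185 184 182 179 178 181 178 179]
 [ 53  66 102 135 167 185 194 193 189 186 188 180 178 178 179]
 [ 88 133 165 173 181 192 195 174 158 168 195 191 180 178 178]
 [139 168 181 182 181 190 183 156 140 158 193 191 181 174 168]
 [177 180 179 179 180 183 181 183 183 186 187 183 173 150 128]
 [181 178 178 178 176 174 177 182 182 184 177 168 148 124 125]
 [177 179 174 174 174 176 177 176 176 171 151 127 125 142 164]
 [177 178 176 178 176 176 177 174 163 149 120 122 155 177 180]
 [176 178 177 178 179 180 172 155 132 129 129 159 178 179 172]]
px per 2mm [-0.45619164 -0.21116855]
px per 2mm [-0.35264344  0.23481279]
top pred [332.48801573 237.07081743] cols 325 rows 231
[[163 151 147 145 127 121 121 109 103 102  99  95  96  93  99]
 [200 200 200 197 178 176 176 1
[... 1737 characters left out ...]
 110 116 143 169 176 180 182]
 [ 29  45  55  62  60  63  78 110 113 123 148 169 182 182 179 181]
 [ 49  52  68  66  56  54  70  96 133 165 176 179 183 177 179 178]
 [ 54  60  62  61  67  81 105 135 166 181 182 181 177 178 179 180]
 [ 49  50  43  51  86 136 166 178 184 186 184 181 180 179 179 182]
 [ 51  56  70 104 137 169 188 194 195 190 186 188 182 179 180 179]
 [ 63  89 135 169 178 184 190 194 173 158 168 189 184 179 179 178]
 [108 140 168 177 174 170 155 143 133 120 123 140 144 161 171 169]
 [165 178 175 145 128 120 108 106 116 114 113 104  96 115 120 121]
 [183 173 143 113  98  93  92  98 103 101  99  97  97  92 100 124]
 [169 143 109  92  93  94  95  96  95  99 103 100  91  94 111 160]]
```

jog_arm(targets=[-2,2,4,0,0,0,0,-4,5,8,0,0,0,0,-4,5,12,0,0,0,0,-4,5,16,0,0,0,0,-4,5,20,0,0,0,0,-4,5,23,0,0,0,0,-4,5,26,0,0,0,0,-4,5,28,0,0,0,0])

```text
clock: 19.92
tool_pos: [0.4576, -0.2724, 0.1163]
tool_rot: [-3.135, 0.188, 0.003]
force: [-3.1, 4.1, 4.3]
finger_gap: 0.0197
grip_force: 59.3
```

```bash
python3 go.py -68.4 -3 110 s
```

```text
t 19.9167 pos [ 0.4576 -0.2724  0.1163] rot [-3.135e+00  1.880e-01  3.000e-03] q [ 0.59  0.42 -0.21  1.99  0.13  0.75 -1.39] F [-3.1  4.1  4.3] gap 0.019715924335613456 59.27644998543201
target [ 0.4585 -0.2733  0.11  ] shift mm [1.  0.8 6.3] turn [-0.001  0.002  0.   ]
station mm [-69.4  -2.2 116.3] F st [-3.5  3.7  4.3]
```

jog_arm(targets=[-1,-1,0,0,0,0,0,-1,-1,1,0,0,0,0,-1,-1,2,0,0,0,0,-1,-1,3,0,0,0,0,-1,-1,4,0,0,0,0,-1,-1,5,0,0,0,0,-1,-1,6,0,0,0,0,-1,-1,7,0,0,0,0])

```text
clock: 20.58
tool_pos: [0.4572, -0.2719, 0.1096]
tool_rot: [-3.135, 0.188, 0.001]
force: [-4.3, 3.7, 1.5]
finger_gap: 0.0201
grip_force: 59.0
```

```bash
python3 go.py -68.4 -3 110 s
```

```text
t 20.5833 pos [ 0.4572 -0.2719  0.1096] rot [-3.135e+00  1.880e-01  1.000e-03] q [ 0.59  0.43 -0.21  2.    0.13  0.73 -1.39] F [-4.3  3.7  1.5] gap 0.020060119998485886 59.00913318168023
target [ 0.4585 -0.2733  0.11  ] shift mm [ 1.5  1.2 -0.4] turn [-0.     0.001 -0.   ]
station mm [-69.9  -1.8 109.6] F st [-4.7  3.1  1.5]
```

jog_arm(targets=[-1,-1,0,0,0,0,0,-2,-1,0,0,0,0,0,-2,-1,1,0,0,0,0,-2,-1,2,0,0,0,0,-2,-1,4,0,0,0,0,-2,-1,5,0,0,0,0,-2,-1,6,0,0,0,0,-2,-1,7,0,0,0,0])

```text
clock: 21.25
tool_pos: [0.4558, -0.2713, 0.1028]
tool_rot: [3.136, -0.189, 0.001]
force: [0.5, -0.0, -1.2]
finger_gap: 0.0201
grip_force: 58.9
```

```bash
python3 go.py -70 -2 110 s
```

```text
t 21.25 pos [ 0.4558 -0.2713  0.1028] rot [ 3.136e+00 -1.890e-01  1.000e-03] q [ 0.59  0.43 -0.21  2.01  0.13  0.71 -1.4 ] F [ 0.5 -0.  -1.2] gap 0.020104080126617383 58.88584222382633
target [ 0.4571 -0.2721  0.11  ] shift mm [ 1.3  0.7 -7.2] turn [ 0.    -0.001 -0.   ]
station mm [-71.3  -1.3 102.8] F st [ 0.5  0.1 -1.2]
```

jog_arm(targets=[0,0,2,0,0,0,0,0,0,4,0,0,0,0,0,0,6,0,0,0,0,0,0,8,0,0,0,0,0,0,10,0,0,0,0,0,0,12,0,0,0,0,0,0,13,0,0,0,0,0,0,13,0,0,0,0])

```text
clock: 21.92
tool_pos: [0.4555, -0.2709, 0.0895]
tool_rot: [-3.136, 0.189, 0.001]
force: [0.3, 0.2, -0.2]
finger_gap: 0.0202
grip_force: 58.9
```

```bash
python3 go.py -71 -1.3 80 s
```

```text
t 21.9167 pos [ 0.4555 -0.2709  0.0895] rot [-3.136e+00  1.890e-01  1.000e-03] q [ 0.59  0.45 -0.21  2.02  0.14  0.69 -1.4 ] F [ 0.3  0.2 -0.2] gap 0.020199589375708038 58.89327230164781
target [ 0.4562 -0.2713  0.08  ] shift mm [0.7 0.3 9.5] turn [-0.  0. -0.]
station mm [-71.7  -1.   89.5] F st [ 0.3  0.2 -0.2]
```

jog_arm(targets=[0,0,1,0,0,0,0,0,0,2,0,0,0,0,0,0,3,0,0,0,0,0,0,4,0,0,0,0,0,0,5,0,0,0,0,0,0,6,0,0,0,0,0,0,7,0,0,0,0,0,0,8,0,0,0,0])

```text
clock: 22.58
tool_pos: [0.4555, -0.2711, 0.0819]
tool_rot: [3.136, -0.189, -0.0]
force: [-1.8, 0.5, 5.5]
finger_gap: 0.0203
grip_force: 59.6
```

```bash
python3 go.py -71 -1.3 80 s
```

```text
t 22.5833 pos [ 0.4555 -0.2711  0.0819] rot [ 3.136 -0.189 -0.   ] q [ 0.58  0.47 -0.2   2.02  0.15  0.67 -1.41] F [-1.8  0.5  5.5] gap 0.02027129715599021 59.58612941176398
target [ 0.4562 -0.2713  0.08  ] shift mm [0.7 0.2 1.9] turn [ 0.  0. -0.]
station mm [-71.7  -1.1  81.9] F st [-1.9  0.2  5.5]
```

jog_arm(targets=[0,0,1,0,0,0,0,0,0,1,0,0,0,0,0,0,2,0,0,0,0,0,0,2,0,0,0,0,0,0,3,0,0,0,0,0,0,3,0,0,0,0,0,0,3,0,0,0,0,0,0,3,0,0,0,0])

```text
clock: 23.25
tool_pos: [0.4556, -0.2712, 0.081]
tool_rot: [3.135, -0.189, 0.0]
force: [-8.5, 2.9, 28.7]
finger_gap: 0.0201
grip_force: 61.9
```

jog_arm(targets=[0,0,-1,0,0,0,0,0,0,-1,0,0,0,0,0,0,-1,0,0,0,0,0,0,-1,0,0,0,0,0,0,-1,0,0,0,0,0,0,-1,0,0,0,0,0,0,-1,0,0,0,0,0,0,-1,0,0,0,0])

```text
clock: 23.92
tool_pos: [0.4556, -0.2712, 0.0812]
tool_rot: [3.135, -0.189, 0.0]
force: [-6.3, 3.4, 19.7]
finger_gap: 0.0201
grip_force: 60.9
```

```bash
python3 go.py -71 -1.3 80 s; python3 - <<'E'
from h import *
v=[.5268,-.2785,-.12]
b=[]
for c,w in(("scene",33),("top",60)):
    im=get_image(c)[:,:,::-1]; x0,y0=(proj(c,stp(v,[-.04,0.03,.07]))).astype(int)-w
    b.append(cv2.resize(np.ascontiguousarray(im[y0:y0+2*w,x0:x0+2*w]),(396,396),interpolation=cv2.INTER_CUBIC))
cv2.imwrite("pics/end.png",np.hstack(b))
E
```

```text
t 23.9167 pos [ 0.4556 -0.2712  0.0812] rot [ 3.135 -0.189  0.   ] q [ 0.58  0.47 -0.2   2.02  0.15  0.67 -1.41] F [-6.3  3.4 19.7] gap 0.02013920522683356 60.934288162970915
target [ 0.4562 -0.2713  0.08  ] shift mm [0.6 0.  1.2] turn [ 0.001 -0.    -0.001]
station mm [-71.6  -1.3  81.2] F st [-6.7  2.7 19.7]
```

View pics/end.png

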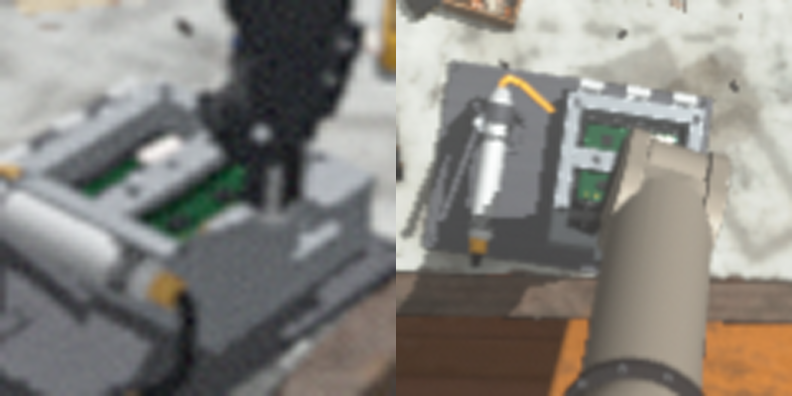

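The lid lies flat on the lower half, with the gripper holding the pin in the front bar at (272,200) in the left crop. The board is in its nest at (195,195), and the push is a steady 20 N at the expected fully shut height. I'm handing it in.

```bash
python3 -c "from cell import *; print(finish_job())"
```

```text
the job is handed in; nothing more can be done
None
```

The job is handed in at 23.9 s: air gun squeezed fully for about half a second, lid then swung down, pin pushed through to its shoulder, and the halves held shut at about 20 N; the hand-in gave no verdict.

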